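# Lengthen the parts tray and stow the long rail

### The arm

A 7-joint arm with a two-finger parallel gripper is mounted at the origin on the work surface. World frame = base frame: x ahead of the robot, y to its left, z up, the work surface at z = 0. Lengths are in m, angles in rad, forces in N, time in s.
With the tool pointing down it reaches from about 0.4 to 0.85 m from the base axis. Payload 10.4 kg.
Tool frame: the origin (TCP) lies between the finger pads; the fingertips stand ahead of it and the grasp point (between the pads) lies 5 mm behind it (manip.tip_extent is the z of the fingertips in the tool frame, in m); z points along the fingers, y is the line along which they close (so a half turn about z gives the same grasp; the last joint's range is limited). The gripper opens to 85 mm and grips with 20 to 120 N. Pads are 22 mm wide; open, the fingers measure 114 mm over their backs; the gripper's body (76 mm by 85 mm) begins 54 mm behind the grasp point. The pads swing forward as they close: fully open they stand 13 mm farther back than shut.
Start: joints at [1.115, 0.332, -0.065, 1.46, 0.022, 1.35, -0.088], TCP at [0.262, -0.567, 0.245] pointing down, gripper open.
Joint ranges: [-2.6, 2.6], [-0.5, 2.12], [-1.47, 1.34], [0.16, 2.42], [-1.27, 4.41], [0.06, 2.06], [-2.6, 2.6]. Speed limits (rad/s): [2.22, 2.22, 2.79, 2.79, 3.14, 3.14, 3.14].

### API

Orientations are given as a unit quaternion [x, y, z, w].
In Python, from workcell import status, viewer, manip gives the robot as it stands.
- The arm moves only by the tool play_rows, never from a script. Its argument "plan" is one flat list of numbers, 7 for each row, row after row: the turn, a rotation vector about the tool's x, y, z in degrees, then the shift along the tool's x, y, z in m, then the opening, from 0 (shut) to 1 (fully open). In form: [ax, ay, az, dx, dy, dz, grip, ax, ay, az, dx, dy, dz, grip, ...]. A call has 1 to 20 rows; each row is the pose to reach, as a shift and turn from the pose commanded when the call began, along the tool's axes at that moment; what a row does not reach only later rows make up. A row lasts 1/8 s, in which the tool goes at most 62.5 mm and 10.7 degrees, less where a joint would pass 70% of its speed; a pose out of reach is approached as far as the arm can. A call with a gripper value outside its range is refused whole. The fingers move at their own pace and stop on an object; "squeeze" is the grip in N (left out, the last holds). Time passes only in rows, so rows that repeat a pose let the fingers close. It gives the time, the measured TCP pose, the force, the opening and the grip force at its end, in the units of the state.
- status.get_obs(): the state, without advancing time (a new reading comes with each control period).
- viewer.camera(name): name is "scene" or "top" or "wrist"; returns the picture (480x640x3 uint8, red, green, blue); there is no depth.
- viewer.camera_model(name): a dict with "fx", "fy", "cx", "cy" (pixels), "R" (3x3) and "t" (3): a world point X has camera coordinates R X + t. Camera axes: x right, y down, z forward; pixel columns grow to the right and rows downward; lengths in m; the calibration is good to about 2 mm. The wrist camera is an equidistant fisheye: a pixel r from the principal point sees the ray r / f radians off the axis. A picture is of the moment at which its call begins: read the wrist's pose just before it. camera_model takes no time and is no camera call; for the wrist camera it gives the pose at the moment of the call.
- manip.hand_in(): hands the job in; it is judged then, once.
The state is a dict: "clock": time; "joint_pos": joint angles; "joint_velocities": joint speeds; "tau": joint torques, N m; "position": TCP position; "ee_rot": TCP orientation; "ft_force": force on the tool from outside, world axes, zero at the start; "torque": the same for the moment, N m; "grip_width": opening from 0.0 (shut) to 1.0 (fully open); "grasp_force": force on a finger pad.
Only numpy, scipy, OpenCV 4.12 (cv2) and the standard library are available. Lean on these libraries where they do the work, as an engineer would, in place of code of your own. Each camera call takes 0.05 s, during which the arm holds its last target. There are 200 camera calls.

### The job

Get the parts tray ready for the long rail and stow it: pull the tray's telescoping end out until its lock button clicks up through the hole, and slide the divider towards the bracket so that the long rail fits. Then lay the long rail gently down flat on the tray floor between the divider and the pulled-out end, lengthwise, leaving the bracket lying in its own compartment. Leave the shorter rail and everything else on the bench where it is.

Things in the scene. Friction and masses are not known exactly. Their poses are not given: they have to be found in the camera images.
- tray: Fixed aluminium parts tray. Origin on the bench under the middle of the closed tray; +x runs along it to the end that pulls out, +y across, z up. Floor top at 7 mm (4 mm on the pulled-out part). Inside width 90 mm, between two side tubes 20 mm wide, tops at 30 mm. Fixed end wall: inner face at x = -100, 10 mm thick, 37 mm high. Hole for the lock button: top of the +y tube, x = 80, y = 55 mm
- tray_end (a joint): How far the telescoping end is pulled out along the tray's +x, in m: 0 pushed in, 0.090 where the lock button meets its hole, 0.0915 hard stop. Needs about 4 N and stays where it is left; once the button is up it is locked (1.5 mm play each way)
- end_tab (a point): Middle of the upright pull tab on the telescoping end, 58 mm above the bench; axes as the tray. The tab: 10 mm thick along the tray's x, 60 mm wide, from 36 to 72 mm above the bench, standing on an end wall 130 mm wide, 36 mm high, of the same thickness. Its x in the tray frame is 105 mm + joint tray_end; the wall's inner face is at 100 mm + joint tray_end
- lock_button (a joint): Height of the spring lock button in m: 0 while held down inside the side tube, over 0.008 once it has clicked up through the hole by itself (no pressing); it then shows as a dark round pin 12 mm across, standing 6 mm above the tube
- divider (a joint): Position of the divider along the tray's +x, in m: 0 at its stop nearest the bracket, 0.075 at its other stop. Slides with about 2 N and stays where it is left
- divider_tab (a point): Middle of the divider's upright tab, 58 mm above the bench; axes as the tray. A white plate 8 mm thick along the tray's x, 86 mm wide, 40 mm high, with a central tab 50 mm wide up to 72 mm. Its x in the tray frame is -26 mm + joint divider. At first at least 55 mm from the end wall. At its stop (joint 0) the bracket has room and the pulled-out tray has 212 mm between divider and end wall
- long_rail_center (a point): Centre (10 mm above its underside) of the long aluminium rail: a straight dovetail bar 190 mm long (own x), 24 mm wide (y) and 20 mm high (z), 0.17 to 0.34 kg, lying on the bench, the same end for end
- short_rail_center (a point): Centre (10 mm above its underside) of the other rail, the same section but only 125 mm long (own x). Not needed: leave it
- bracket: Steel L bracket lying in the tray between the fixed end wall and the divider, 60 mm long (own x), 36 mm wide, plate 6 mm thick with a 30 mm high upright at its -x end. Origin at the centre of its underside. May be nudged along by the divider; stays in its compartment
- dropper_a: White dropper bottle, 34 mm across, 95 mm high, origin at the centre of its underside. Leave it
- dropper_b: A second such dropper bottle. Leave it
- petri: Closed pale, clear plastic dish, 94 mm across, 30 mm high, origin at the centre of its underside. Leave it
- objective_can: Bright steel can, 40 mm across, 80 mm high, origin at the centre of its underside. Leave it
- slide_box: Grey box for glass slides, 100 x 85 x 32 mm, origin at the centre of its underside. Leave it
Not all that is in view belongs to the job. What is shaped like the part that bears long_rail_center but purple is not meant.

How it is judged:
By the outcome, as a careful person would: the job done as asked, in the order asked, and still so for the second after the job is handed in, with the robot touching nothing.
It also fails if it takes over 58 s, if anything falls off the work surface, if the arm or the gripper's body presses on something with over 40 N, if the wrist force passes 120 N, or if a joint passes its speed limit or range.

## Working session

There is one attempt and no reset: what is moved stays moved. The work goes in short steps, Python scripts to look and compute and a tool call to move; the robot and the scene stay as the last step left them, time stands still between calls to the robot, and variables do not carry over. Pictures are saved under pics/ and viewed, at most 10 in all, crops included, and the job is handed in when it is done.

Besides the shell and the picture viewer there is one more tool, called after "Emit:" in YAML: its name, and indented under it one key for each argument. play_rows: Moves the arm, as the interface text tells. Its arguments: {"type":"object","properties":{"plan":{"type":"array","items":{"type":"number"}},"squeeze":{"type":"number"}},"required":["plan"]}

```bash
mkdir -p pics; ls
python3 - <<'E'
from workcell import status, viewer, manip
import cv2,numpy as np
o=status.get_obs(); print(o['clock'],o['position'],o['ee_rot'],o['grip_width'],manip.tip_extent)
for n in ('scene','top'):
    im=viewer.camera(n); cv2.imwrite(f'pics/{n}0.png',im[:,:,::-1])
    m=viewer.camera_model(n); print(n,{k:np.round(v,4).tolist() for k,v in m.items()})
E
```

```text
pics
0.0 [ 0.26200358 -0.56704332  0.24450714] [ 9.76674684e-01  2.14723221e-01 -1.83837741e-04 -6.82927662e-04] 0.9993086761190738 0.014
scene {'fx': 434.2387, 'fy': 434.2387, 'cx': 321.4342, 'cy': 241.539, 'R': [[0.8417, 0.5396, -0.0197], [0.384, -0.6238, -0.6808], [-0.3796, 0.5654, -0.7322]], 't': [-0.4462, -0.2143, 1.3165]}
top {'fx': 619.9848, 'fy': 619.9848, 'cx': 315.2979, 'cy': 240.0389, 'R': [[-0.0222, -0.9998, 0.0006], [-0.9968, 0.0221, -0.0763], [0.0763, -0.0023, -0.9971]], 't': [-0.0285, 0.5555, 1.4676]}
```

View pics/top0.png

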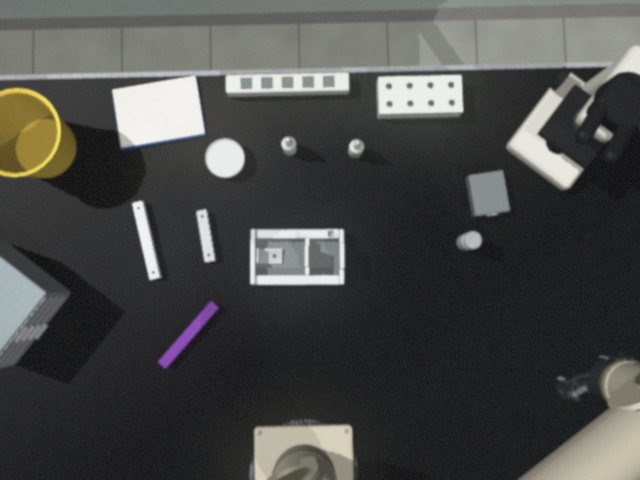

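View pics/scene0.png

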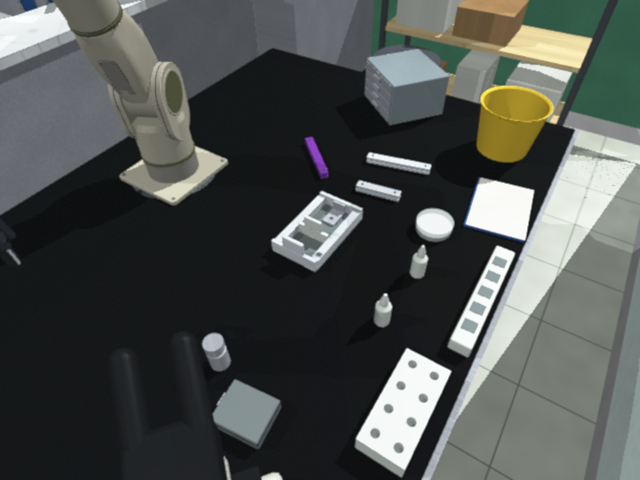

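The top view shows:
- Tray at about (297,257), with the bracket at (271,256) on the left, the divider at about (307,257) and the lock hole at (331,233). So tray +x is image right (world -y).
- Three rail-shaped parts: white bar A (146,240), white bar B (206,236) and a purple bar (188,335). A is the longest non-purple bar, so it should be the long rail. I'll measure it and confirm in a crop.

```bash
cat > h.py <<'E'
import cv2,numpy as np
from scipy.spatial.transform import Rotation as Ro
from workcell import status, viewer, manip
def ray(m,px,z,fish=False):
    px=np.atleast_2d(px).astype(float)
    d=np.c_[(px[:,0]-m['cx'])/m['fx'],(px[:,1]-m['cy'])/m['fy'],np.ones(len(px))]
    if fish:
        r=np.hypot(d[:,0],d[:,1])+1e-12
        d=np.c_[d[:,:2]*(np.sin(r)/r)[:,None],np.cos(r)]
    R=np.array(m['R']);c=-R.T@np.array(m['t']);w=d@R
    z=np.broadcast_to(z,len(px))
    return c+w*((z-c[2])/w[:,2])[:,None]
def proj(m,X):
    q=np.atleast_2d(X)@np.array(m['R']).T+np.array(m['t'])
    return np.c_[m['fx']*q[:,0]/q[:,2]+m['cx'],m['fy']*q[:,1]/q[:,2]+m['cy']]
E
python3 - <<'E'
from h import *
im=cv2.imread('pics/top0.png'); m=viewer.camera_model('top')
g=im.min(2)
for name,(x0,y0,x1,y1),z in [('A',(120,190,175,290),.02),('B',(190,195,225,275),.02),('tray',(235,215,360,300),.03)]:
    k=(g[y0:y1,x0:x1]>90).astype(np.uint8)
    c=max(cv2.findContours(k,0,cv2.CHAIN_APPROX_NONE)[0],key=cv2.contourArea).reshape(-1,2)+[x0,y0]
    P=ray(m,c,z)[:,:2]*1000
    r=cv2.minAreaRect(P.astype(np.float32)); print(name,r, cv2.boxPoints(r).round(1).tolist())
a=cv2.resize(im[190:290,120:360],None,fx=3.3,fy=3.3,interpolation=cv2.INTER_CUBIC); cv2.imwrite('pics/crop1.png',a)
# tray hole/bracket rows
print(g[257,240:352].tolist())
print(ray(m,[[331,233]],.03))
s=viewer.camera_model('scene');
E
```

```text
A ((564.90087890625, 366.6838684082031), (196.19117736816406, 32.07492446899414), 12.766234397888184) [[465.70001220703125, 360.6000061035156], [472.79998779296875, 329.3999938964844], [664.0999755859375, 372.70001220703125], [657.0, 404.0]]
B ((572.437744140625, 224.18692016601562), (130.64805603027344, 29.84928321838379), 9.184410095214844) [[505.6000061035156, 228.5], [510.29998779296875, 199.0], [639.2999877929688, 219.89999389648438], [634.5, 249.3000030517578]]
tray ((516.0150146484375, 4.8234100341796875), (226.86740112304688, 135.9224395751953), 88.72837829589844) [[445.6000061035156, -107.0999984741211], [581.4000244140625, -110.0999984741211], [586.5, 116.69999694824219], [450.6000061035156, 119.69999694824219]]
[49, 51, 48, 47, 45, 45, 48, 50, 53, 98, 174, 225, 234, 228, 200, 164, 171, 188, 174, 143, 136, 140, 141, 142, 142, 140, 142, 149, 168, 192, 202, 197, 188, 161, 150, 159, 182, 200, 205, 207, 205, 183, 140, 121, 132, 141, 140, 139, 144, 142, 141, 141, 140, 142, 141, 142, 143, 138, 133, 127, 129, 128, 130, 143, 175, 218, 231, 218, 170, 121, 102, 101, 99, 97, 101, 102, 100, 101, 100, 99, 99, 95, 102, 101, 103, 101, 97, 101, 99, 100, 100, 94, 94, 103, 118, 124, 127, 129, 139, 170, 212, 232, 232, 209, 144, 77, 41, 36, 40, 36, 37, 33]
[[ 0.57013537 -0.07874356  0.03      ]]
```

View pics/crop1.png

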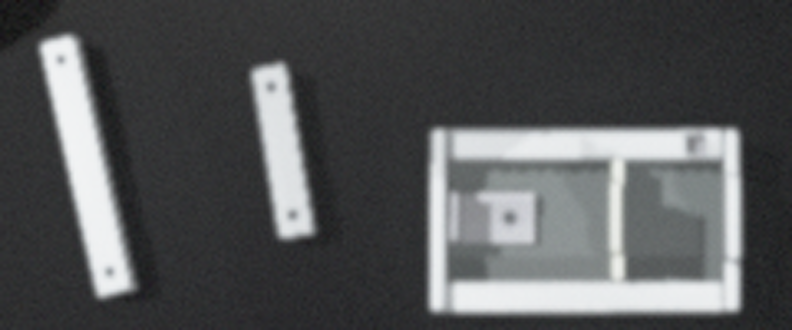

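The crop shows A (146,240) as a plain light bar of about 190 mm. B (206,236) measures about 125 mm. So A is the long rail; the purple bar and B are left alone. Next I move above the tray and refine the measurement with the wrist camera.

Emit:
play_rows:
  plan: [0,0,13,0.21,-0.16,0,1,0,0,26,0.423,-0.319,0,0.5,0,0,26,0.423,-0.319,0,0.5,0,0,26,0.423,-0.319,0,0.5,0,0,26,0.423,-0.319,0,0.5,0,0,26,0.423,-0.319,0,0.5,0,0,26,0.423,-0.319,0,0.5,0,0,26,0.423,-0.319,0,0.5,0,0,26,0.423,-0.319,0,0.5,0,0,26,0.423,-0.319,0,0.5,0,0,26,0.423,-0.319,0,0.5,0,0,26,0.423,-0.319,0,0.5,0,0,26,0.423,-0.319,0,0.5,0,0,26,0.423,-0.319,0,0.5]

```text
clock: 1.85
position: [0.5122, -0.1009, 0.2454]
ee_rot: [1.0, -0.011, 0.0, 0.0]
ft_force: [0.8, 0.1, 0.8]
grip_width: 0.5
grasp_force: 0.0
```

Run:
```python
from h import *
o=status.get_obs(); print(o['clock'],o['position'],o['ee_rot'],o['grip_width'],o['ft_force'])
m=viewer.camera_model('wrist'); im=viewer.camera('wrist'); cv2.imwrite('pics/w1.png',im[:,:,::-1])
np.savez('w1.npz',**m); print({k:np.round(v,3).tolist() for k,v in m.items()})
```

```text
1.85 [ 0.51224152 -0.10085839  0.24540197] [ 9.99940495e-01 -1.09080233e-02  1.00158340e-04  1.06757901e-04] 0.49959060955865825 [0.84895424 0.1093617  0.80722153]
{'fx': 371.648, 'fy': 371.648, 'cx': 314.777, 'cy': 229.162, 'R': [[-0.021, -1.0, -0.0], [-0.963, 0.02, 0.268], [-0.268, 0.006, -0.963]], 't': [-0.09, 0.461, 0.517]}
```

View pics/w1.png

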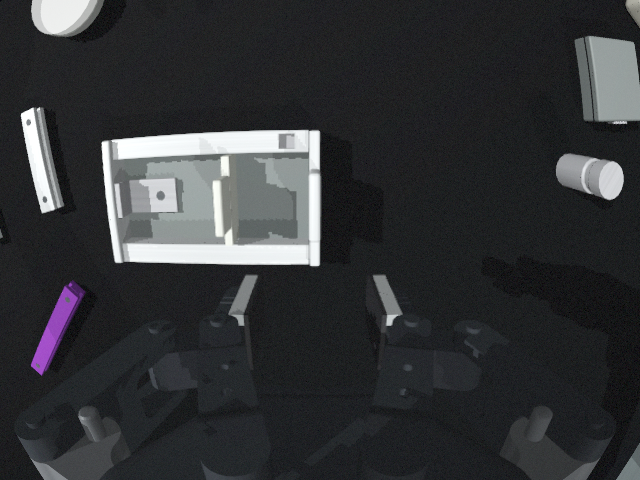

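The wrist view shows the tray with corners at about (102,142), (320,130), (320,265) and (115,262). The lock hole is at (287,141), the pull tab top at about (315,171–233), and the divider tab top at about (217,180–237). The short rail is at (40,160).

Run:
```python
from h import *
im=cv2.imread('pics/w1.png'); m=dict(np.load('w1.npz')); g=im.min(2)
k=(g>110).astype(np.uint8); k[:, :90]=0;k[:,340:]=0;k[275:]=0
c=max(cv2.findContours(k,0,cv2.CHAIN_APPROX_NONE)[0],key=cv2.contourArea)
print(cv2.approxPolyDP(c,3,True).reshape(-1,2).tolist())
def f(p,z): return (ray(m,p,z,True)[:,:2]*1000).round(1).tolist()
c=c.reshape(-1,2)
# tube outer edges via bench-frame lines, z=.03
for n,lo,hi in(('up',0,190),('dn',190,480)):
    s=c[(c[:,0]>150)&(c[:,0]<290)&(c[:,1]>lo)&(c[:,1]<hi)]
    P=ray(m,s,.03,True)[:,:2]; v=cv2.fitLine((P*1000).astype(np.float32),cv2.DIST_HUBER,0,.01,.01).ravel(); print(n,v.round(4))
print('corners z36/37',f([[102,142],[115,262]],.037),f([[320,130],[320,265]],.036))
for r in (185,200,215,230): print(r,g[r,205:240].tolist(),g[r,300:328].tolist())
print('hole',f([[279,135],[295,147],[287,141]],.03))
print('divtab72',f([[213,180],[216,237],[222,180],[224,237]],.072))
print('endtab72',f([[309,171],[309,233],[320,171],[320,233]],.072))
```

```text
[[319, 131], [226, 131], [102, 141], [115, 262], [318, 265]]
up [ 2.140000e-02  9.998000e-01  5.810784e+02 -1.212020e+01]
dn [ 2.110000e-02  9.998000e-01  4.506366e+02 -2.544800e+00]
corners z36/37 [[582.3, 112.7], [454.4, 116.1]] [[578.7, -106.6], [449.9, -104.2]]
185 [160, 161, 152, 147, 144, 145, 148, 188, 248, 250, 248, 246, 244, 244, 223, 188, 149, 118, 123, 121, 123, 120, 121, 120, 130, 125, 121, 123, 122, 123, 122, 118, 111, 112, 111] [147, 143, 144, 146, 145, 140, 143, 147, 166, 221, 245, 250, 254, 252, 248, 244, 242, 233, 215, 184, 117, 58, 23, 19, 25, 15, 23, 24]
200 [158, 159, 158, 158, 157, 156, 160, 153, 209, 248, 248, 246, 244, 242, 241, 216, 181, 140, 120, 120, 123, 122, 118, 121, 120, 121, 122, 123, 120, 120, 123, 119, 119, 112, 112] [145, 143, 145, 143, 145, 143, 145, 145, 161, 219, 244, 248, 252, 250, 247, 243, 241, 235, 218, 190, 116, 55, 23, 22, 18, 19, 22, 19]
215 [158, 157, 158, 158, 158, 159, 159, 158, 157, 216, 248, 248, 246, 243, 241, 239, 211, 175, 134, 119, 123, 122, 119, 121, 120, 119, 124, 122, 122, 122, 121, 118, 119, 115, 111] [144, 145, 146, 143, 148, 143, 145, 143, 162, 220, 242, 246, 250, 248, 245, 243, 241, 234, 218, 194, 115, 54, 17, 20, 16, 24, 20, 26]
230 [146, 147, 145, 145, 144, 144, 146, 144, 144, 144, 209, 247, 247, 244, 242, 240, 235, 209, 171, 136, 122, 119, 132, 170, 217, 241, 224, 151, 118, 122, 122, 121, 115, 101, 95] [144, 142, 144, 143, 143, 144, 143, 145, 158, 218, 241, 245, 247, 246, 244, 241, 239, 234, 219, 198, 95, 36, 13, 22, 27, 26, 13, 26]
hole [[575.1, -68.9], [563.5, -83.3], [569.3, -76.1]]
divtab72 [[540.9, -15.6], [491.0, -14.0], [540.6, -23.5], [490.9, -21.3]]
endtab72 [[545.6, -96.5], [493.0, -95.2], [545.4, -105.4], [492.8, -104.5]]
```

Tray centre is (516.1, 4.5) mm with +x = (-0.021, -1). Width 130.2, length 219.8 and the hole position all agree with the description. The divider joint is at about 49 mm. Now I grasp the end tab.

Emit:
play_rows:
  plan: [0,0,0,0.002,0,0.06,0.5,0,0,0,0.002,0,0.12,0.5,0,0,0,0.002,0,0.16,0.5,0,0,0,0.002,0,0.18,0.5,0,0,0,0.002,0,0.19,0.5,0,0,0,0.002,0,0.19,0.5,0,0,0,0.002,0,0.19,0,0,0,0,0.002,0,0.19,0,0,0,0,0.002,0,0.19,0,0,0,0,0.002,0,0.19,0,0,0,0,0.002,0,0.19,0]
  squeeze: 30

```text
clock: 3.28
position: [0.515, -0.1006, 0.0563]
ee_rot: [1.0, -0.011, 0.001, 0.0]
ft_force: [-1.8, 0.4, 6.4]
grip_width: 0.109
grasp_force: 32.0
```

Emit:
play_rows:
  plan: [0,0,0,0,0.01,0,0,0,0,0,0,0.02,0,0,0,0,0,0,0.03,0,0,0,0,0,0,0.042,0,0,0,0,0,0,0.054,0,0,0,0,0,0,0.066,0,0,0,0,0,0,0.076,0,0,0,0,0,0,0.083,0,0,0,0,0,0,0.087,0,0,0,0,0,0,0.0885,0,0,0,0,0,0,0.0895,0,0,0,0,0,0,0.09,0,0,0,0,0,0,0.0905,0,0,0,0,0,0,0.0905,0,0,0,0,0,0,0.0905,0,0]

```text
clock: 5.15
position: [0.5131, -0.1905, 0.0563]
ee_rot: [1.0, -0.01, 0.001, -0.0]
ft_force: [-2.1, 2.6, 7.5]
grip_width: 0.111
grasp_force: 32.1
```

Run:
```python
from h import *
o=status.get_obs(); print(o['position'],o['ft_force'],o['grip_width'])
im=viewer.camera('wrist')[:,:,::-1]; cv2.imwrite('pics/w2.png',im)
```

```text
[ 0.51309189 -0.19047216  0.05633745] [-2.12480893  2.56969843  7.50419467] 0.11057578830575666
```

View pics/w2.png

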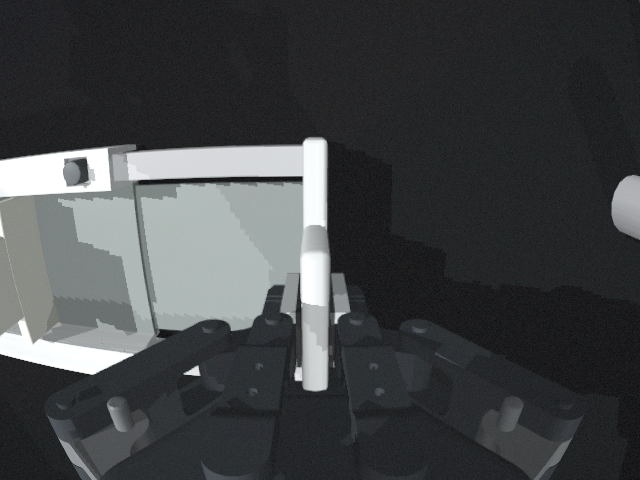

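The picture shows the end pulled out. A round pin stands in the hole at (72,173). I test the lock by pushing back slightly.

Emit:
play_rows:
  plan: [0,0,0,0,0.001,0,0,0,0,0,0,0.001,0,0,0,0,0,0,-0.001,0,0,0,0,0,0,-0.002,0,0,0,0,0,0,-0.003,0,0,0,0,0,0,-0.003,0,0]

```text
clock: 5.95
position: [0.5131, -0.1889, 0.0564]
ee_rot: [1.0, -0.011, 0.001, 0.001]
ft_force: [-0.4, -2.1, 5.8]
grip_width: 0.107
grasp_force: 31.8
```

Emit:
play_rows:
  plan: [0,0,0,0,-0.001,0,0,0,0,0,0,-0.002,0,0,0,0,0,0,-0.002,0,0,0,0,0,0,-0.002,0,0]

```text
clock: 6.45
position: [0.5131, -0.1877, 0.0563]
ee_rot: [1.0, -0.011, 0.001, 0.001]
ft_force: [-1.5, -5.4, 4.6]
grip_width: 0.108
grasp_force: 31.7
```

Emit:
play_rows:
  plan: [0,0,0,0,0.003,0,0,0,0,0,0,0.0035,0,0,0,0,0,0,0.0035,0,0.5,0,0,0,0,0.0035,0,0.5,0,0,0,0,0.0035,0,0.5,0,0,0,0,0.0035,-0.05,0.5,0,0,0,0,-0.04,-0.1,0.5,0,0,0,0,-0.09,-0.1,0.5,0,0,0,0,-0.12,-0.1,0.5,0,0,0,0,-0.12,-0.1,0.5,0,0,0,0,-0.12,-0.1,0.5]

```text
clock: 7.82
position: [0.515, -0.0668, 0.1551]
ee_rot: [1.0, -0.011, -0.0, 0.0]
ft_force: [0.2, -0.1, 0.3]
grip_width: 0.498
grasp_force: 0.0
```

Run:
```python
from h import *
o=status.get_obs(); print(o['clock'],o['position'],o['ee_rot'],o['ft_force'],o['grip_width'])
m=viewer.camera_model('wrist'); im=viewer.camera('wrist')[:,:,::-1].copy(); np.savez('w3.npz',**m); cv2.imwrite('pics/w3.png',im)
```

```text
7.825 [ 0.51495536 -0.06680506  0.15513714] [ 9.99941259e-01 -1.08352603e-02 -1.47088126e-04  2.31141052e-04] [ 0.18895136 -0.12176478  0.29741698] 0.4979310657871997
```

View pics/w3.png

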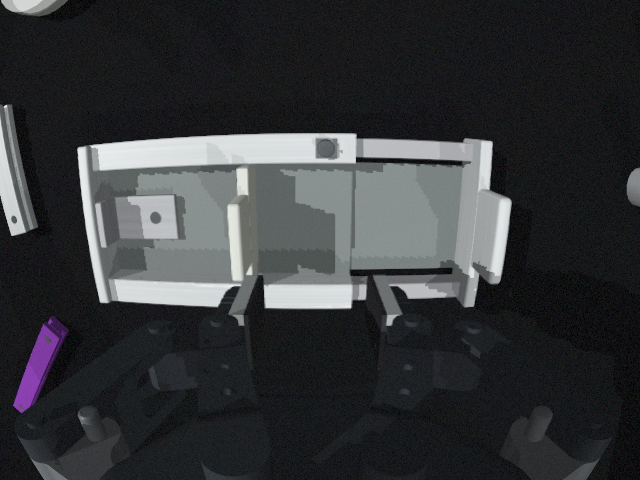

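The picture shows a dark round pin in the hole at (326,148). The end wall is at about (480,220), the divider tab at about (237,240), and the bracket at (145,217) with plenty of room. A quick numeric check before the divider.

Run:
```python
from h import *
m=dict(np.load('w3.npz'))
C=np.array([516.1,4.5]);ux=np.array([-.0213,-.9998]);uy=np.array([.9998,-.0213])
def f(p,z):
    P=ray(m,p,z,True)[:,:2]*1000-C; return np.c_[P@ux,P@uy].round(1).tolist()
print('end outer',f([[492,141],[476,305]],.036),'div',f([[228,205],[232,279],[240,205],[243,279]],.072))
print('pin',f([[326,148]],.036),'bracket end',f([[176,195],[178,239]],.006+.007))
```

```text
end outer [[197.6, 64.9], [200.1, -63.6]] div [[19.5, 24.4], [18.8, -23.1], [26.8, 24.3], [25.9, -23.0]]
pin [[78.4, 55.4]] bracket end [[-36.7, 20.6], [-38.4, -15.1]]
```

Emit:
play_rows:
  plan: [0,0,0,0,-0.0485,0,0.5,0,0,0,0,-0.0485,0.01,0.5,0,0,0,0,-0.0485,0.05,0.5,0,0,0,0,-0.0485,0.085,0.5,0,0,0,0,-0.0485,0.1,0.5,0,0,0,0,-0.0485,0.1,0.5,0,0,0,0,-0.0485,0.1,0,0,0,0,0,-0.0485,0.1,0,0,0,0,0,-0.0485,0.1,0,0,0,0,0,-0.0485,0.1,0,0,0,0,0,-0.0485,0.1,0,0,0,0,0,-0.055,0.1,0,0,0,0,0,-0.065,0.1,0,0,0,0,0,-0.075,0.1,0,0,0,0,0,-0.085,0.1,0,0,0,0,0,-0.092,0.1,0,0,0,0,0,-0.096,0.1,0,0,0,0,0,-0.098,0.1,0,0,0,0,0,-0.098,0.1,0,0,0,0,0,-0.098,0.1,0]
  squeeze: 30

```text
clock: 10.38
position: [0.5181, 0.0315, 0.0566]
ee_rot: [1.0, -0.011, 0.001, 0.0]
ft_force: [-1.5, -1.7, 6.6]
grip_width: 0.088
grasp_force: 34.0
```

Emit:
play_rows:
  plan: [0,0,0,0,-0.0015,0,0,0,0,0,0,-0.002,0,0,0,0,0,0,-0.002,0,0]

```text
clock: 10.75
position: [0.518, 0.0316, 0.0565]
ee_rot: [1.0, -0.011, 0.001, 0.001]
ft_force: [-2.0, -9.5, 8.8]
grip_width: 0.089
grasp_force: 34.2
```

Emit:
play_rows:
  plan: [0,0,0,0,0.001,0,0.45,0,0,0,0,0.001,0,0.45,0,0,0,0,0.001,0,0.45,0,0,0,0,0.001,-0.05,0.45,0,0,0,0,0,-0.1,0.45,0,0,-7,-0.013,-0.05,-0.15,0.45,0,0,-14,-0.025,-0.11,-0.194,0.45,0,0,-14,-0.025,-0.17,-0.194,0.45,0,0,-14,-0.025,-0.23,-0.194,0.45,0,0,-14,-0.025,-0.28,-0.194,0.45,0,0,-14,-0.025,-0.31,-0.194,0.45,0,0,-14,-0.025,-0.328,-0.194,0.45,0,0,-14,-0.025,-0.328,-0.194,0.45,0,0,-14,-0.025,-0.328,-0.194,0.45]

```text
clock: 12.5
position: [0.4998, 0.3608, 0.2493]
ee_rot: [0.994, 0.111, 0.0, 0.001]
ft_force: [-0.2, -0.5, 0.2]
grip_width: 0.448
grasp_force: 0.0
```

Run:
```python
from h import *
o=status.get_obs(); print(o['clock'],o['position'],o['ee_rot'],o['ft_force'],o['grip_width'])
m=viewer.camera_model('wrist'); im=viewer.camera('wrist')[:,:,::-1].copy(); np.savez('w4.npz',**m); cv2.imwrite('pics/w4.png',im)
```

```text
12.5 [0.49976364 0.36084043 0.24926515] [9.93872305e-01 1.10532966e-01 1.20382078e-04 5.38564284e-04] [-0.19413264 -0.45648066  0.2145141 ] 0.44779583691736835
```

View pics/w4.png

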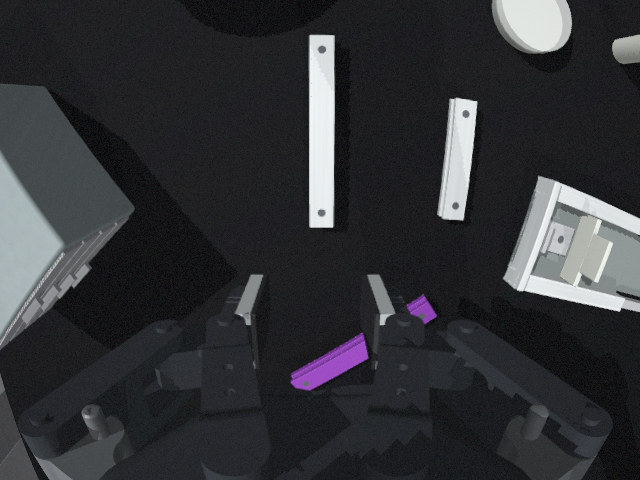

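The divider reached its stop (9.5 N, no movement). The picture shows the long rail at about (321,130), light coloured, ends near rows 36 and 228. The short rail is at (458,160) and the purple bar at (350,350). I measure the long rail.

Run:
```python
from h import *
m=dict(np.load('w4.npz')); im=cv2.imread('pics/w4.png'); g=im.min(2)
k=(g>110).astype(np.uint8); k[:,:290]=0;k[:,360:]=0;k[245:]=0
c=max(cv2.findContours(k,0,cv2.CHAIN_APPROX_NONE)[0],key=cv2.contourArea).reshape(-1,2)
P=ray(m,c,.02,True)[:,:2]*1000
r=cv2.minAreaRect(P.astype(np.float32)); print(r)
h=ray(m,[[321.5,49],[321,212.5]],.02,True)[:,:2]*1000; print('holes',h,h.mean(0))
o=status.get_obs(); R=Ro.from_quat(o['ee_rot'])
b=cv2.boxPoints(r); e=max((b[1]-b[0],b[2]-b[1]),key=np.linalg.norm); a=np.degrees(np.arctan2(e[1],e[0]))
x=R.as_matrix()[:,0]; print('rail',a,'toolx',np.degrees(np.arctan2(x[1],x[0])))
print('tool delta to centre z .02:',R.inv().apply(np.r_[np.array(r[0])/1000,.02]-o['position']))
```

```text
((565.1283569335938, 369.1949462890625), (189.50189208984375, 24.041515350341797), 12.638505935668945)
holes [[643.49836102 386.90407367]
 [487.16034374 351.83519967]] [565.32935238 369.36963667]
rail 12.638501 toolx 12.671305281244361
tool delta to centre z .02: [0.06543939 0.00588598 0.22942707]
```

Emit:
play_rows:
  plan: [0,0,0,0.04,0.004,0.03,0.55,0,0,0,0.0655,0.006,0.08,0.55,0,0,0,0.0655,0.006,0.14,0.55,0,0,0,0.0655,0.006,0.19,0.55,0,0,0,0.0655,0.006,0.215,0.55,0,0,0,0.0655,0.006,0.226,0.55,0,0,0,0.0655,0.006,0.23,0.55,0,0,0,0.0655,0.006,0.23,0.55,0,0,0,0.0655,0.006,0.23,0.55,0,0,0,0.0655,0.006,0.23,0,0,0,0,0.0655,0.006,0.23,0,0,0,0,0.0655,0.006,0.23,0,0,0,0,0.0655,0.006,0.23,0,0,0,0,0.0655,0.006,0.23,0]
  squeeze: 60

```text
clock: 14.3
position: [0.5647, 0.3713, 0.0202]
ee_rot: [0.994, 0.111, 0.001, -0.0]
ft_force: [-0.7, -2.8, 7.2]
grip_width: 0.261
grasp_force: 60.3
```

Emit:
play_rows:
  plan: [0,0,0,0,0,-0.005,0,0,0,0,0,0,-0.02,0,0,0,0,0,0,-0.05,0,0,0,0,0,0,-0.09,0,0,0,0,0,0,-0.125,0,0,0,0,0,0,-0.14,0,0,0,0,0,0,-0.14,0]

```text
clock: 15.18
position: [0.5644, 0.3714, 0.16]
ee_rot: [0.994, 0.111, 0.001, -0.0]
ft_force: [-1.0, 0.6, -3.0]
grip_width: 0.262
grasp_force: 59.2
```

Emit:
play_rows:
  plan: [0,0,-3,-0.004,0.012,0,0,0,0,-9,-0.014,0.04,0,0,0,0,-16,-0.027,0.078,0,0,0,0,-23,-0.041,0.12,0,0,0,0,-30,-0.056,0.163,0,0,0,0,-37,-0.071,0.206,0,0,0,0,-44,-0.086,0.249,0,0,0,0,-51,-0.1,0.29,0,0,0,0,-58,-0.113,0.328,0,0,0,0,-64,-0.125,0.362,0,0,0,0,-69,-0.135,0.391,0,0,0,0,-73,-0.142,0.411,0,0,0,0,-75,-0.146,0.423,0,0,0,0,-76,-0.148,0.429,0,0,0,0,-76,-0.148,0.429,0,0,0,0,-76,-0.148,0.429,0,0,0,0,-76,-0.148,0.429,0,0]

```text
clock: 17.3
position: [0.515, -0.0793, 0.1593]
ee_rot: [0.714, 0.7, 0.0, 0.0]
ft_force: [0.5, -0.9, -2.6]
grip_width: 0.261
grasp_force: 59.3
```

Run:
```python
from h import *
o=status.get_obs(); print(o['clock'],o['position'],o['ee_rot'],o['ft_force'],o['grip_width'])
R=Ro.from_quat(o['ee_rot']).as_matrix(); print(np.degrees(np.arctan2(R[1,0],R[0,0])))
print(R.T@(np.array([.5143,-.0795,.16])-o['position']))
m=viewer.camera_model('wrist'); im=viewer.camera('wrist')[:,:,::-1]; np.savez('w5.npz',**m); cv2.imwrite('pics/w5.png',im)
cv2.imwrite('pics/top5.png',viewer.camera('top')[:,:,::-1])
```

```text
17.3 [ 0.51503483 -0.07929442  0.15929052] [7.14225091e-01 6.99916079e-01 4.83988016e-05 5.85884289e-06] [ 0.51329719 -0.91996112 -2.59966937] 0.26070213203584813
88.84054299705345
[-0.00022036 -0.00073046 -0.00070955]
```

View pics/w5.png

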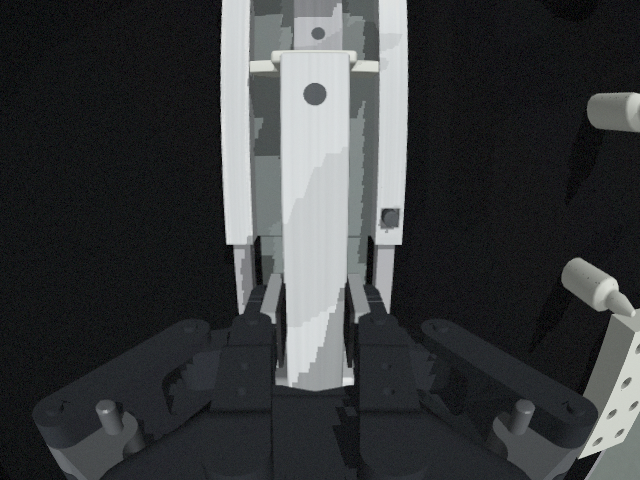

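The rail is held and lines up with the tray. Its far end is at row ~54 (columns 281–350). I check where that end falls.

Run:
```python
from h import *
m=dict(np.load('w5.npz'))
C=np.array([516.1,4.5]);ux=np.array([-.0213,-.9998]);uy=np.array([.9998,-.0213])
P=ray(m,[[281.5,54],[349.5,54],[315,94],[281,230],[350,230]],.159,True)[:,:2]*1000-C; print(np.c_[P@ux,P@uy].round(1))
q=ray(m,[[250,66],[380,66]],.04,True)[:,:2]*1000-C; print('divider plate',np.c_[q@ux,q@uy].round(1))
```

```text
[[-10.9 -10.6]
 [-10.9  12.7]
 [  3.5   0.9]
 [ 51.8 -11.3]
 [ 51.7  13.7]]
divider plate [[-27.6 -42.1]
 [-27.7  44.1]]
```

Emit:
play_rows:
  plan: [0,0,0,0,-0.0005,0.02,0,0,0,0,0,-0.0005,0.05,0,0,0,0,0,-0.0005,0.08,0,0,0,0,0,-0.0005,0.1,0,0,0,0,0,-0.0005,0.115,0,0,0,0,0,-0.0005,0.122,0,0,0,0,0,-0.0005,0.126,0,0,0,0,0,-0.0005,0.128,0,0,0,0,0,-0.0005,0.129,0,0,0,0,0,-0.0005,0.129,0]

```text
clock: 18.65
position: [0.5147, -0.0801, 0.0306]
ee_rot: [0.715, 0.7, 0.0, 0.0]
ft_force: [-0.4, 0.3, -3.2]
grip_width: 0.267
grasp_force: 59.3
```

Not in contact yet; I lower it slowly.

Emit:
play_rows:
  plan: [0,0,0,0,0,0.001,0,0,0,0,0,0,0.002,0,0,0,0,0,0,0.003,0,0,0,0,0,0,0.003,0]

```text
clock: 19.15
position: [0.5144, -0.08, 0.0272]
ee_rot: [0.714, 0.7, -0.0, -0.0]
ft_force: [0.9, -0.5, -3.2]
grip_width: 0.266
grasp_force: 59.3
```

Emit:
play_rows:
  plan: [0,0,0,0,0,0.0005,0,0,0,0,0,0,0.001,0,0,0,0,0,0,0.001,0]

```text
clock: 19.52
position: [0.5145, -0.08, 0.027]
ee_rot: [0.714, 0.7, -0.0, 0.0]
ft_force: [-4.7, 1.0, 9.4]
grip_width: 0.259
grasp_force: 61.0
```

Contact with the floor. I release within the tray width and rise.

Emit:
play_rows:
  plan: [0,0,0,0,0,-0.0005,0,0,0,0,0,0,-0.0005,0.35,0,0,0,0,0,-0.0005,0.45,0,0,0,0,0,-0.0005,0.45,0,0,0,0,0,-0.0005,0.45,0,0,0,0,0,-0.01,0.45,0,0,0,0,0,-0.03,0.45,0,0,0,0,0,-0.07,0.45,0,0,0,0,0,-0.13,0.45,0,0,0,0,0,-0.18,0.45,0,0,0,-0.06,0,-0.22,0.45,0,0,0,-0.11,0,-0.22,0.45,0,0,0,-0.12,0,-0.22,0.45,0,0,0,-0.12,0,-0.22,0.45]

```text
clock: 21.28
position: [0.5119, -0.1999, 0.247]
ee_rot: [0.715, 0.699, 0.0, 0.0]
ft_force: [0.4, 0.3, -0.1]
grip_width: 0.449
grasp_force: 0.0
```

Run:
```python
from h import *
o=status.get_obs(); print(o['clock'],o['position'],o['ft_force'])
m=viewer.camera_model('wrist'); im=viewer.camera('wrist')[:,:,::-1]; np.savez('w6.npz',**m); cv2.imwrite('pics/w6.png',im)
```

```text
21.275 [ 0.51185923 -0.19987595  0.24704692] [ 0.40119291  0.32849251 -0.07724179]
```

View pics/w6.png

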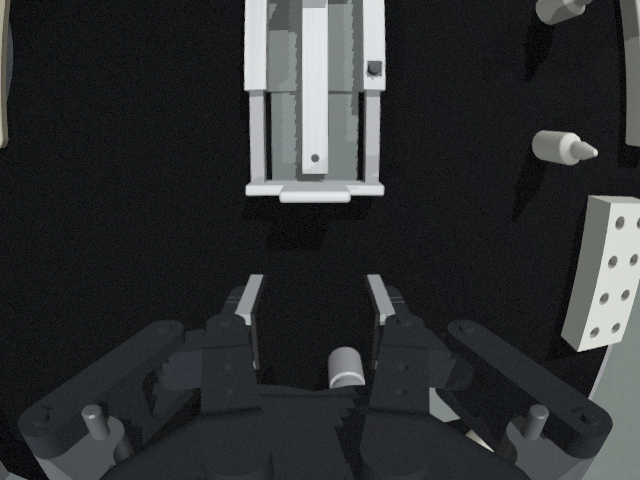

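The rail lies straight in the tray with its near end at (315,172), short of the end wall at row 185, and the button is up at (375,67). A last check from the top camera.

Run:
```python
from h import *
m=dict(np.load('w6.npz'))
C=np.array([516.1,4.5]);ux=np.array([-.0213,-.9998]);uy=np.array([.9998,-.0213])
P=ray(m,[[303,173],[328,173]],.027,True)[:,:2]*1000-C; print(np.c_[P@ux,P@uy].round(1))
im=viewer.camera('top')[:,:,::-1]; cv2.imwrite('pics/top6.png',cv2.resize(im[190:300,120:400],None,fx=2.8,fy=2.8,interpolation=cv2.INTER_CUBIC))
```

```text
[[178.2 -10.5]
 [178.2  13.1]]
```

View pics/top6.png

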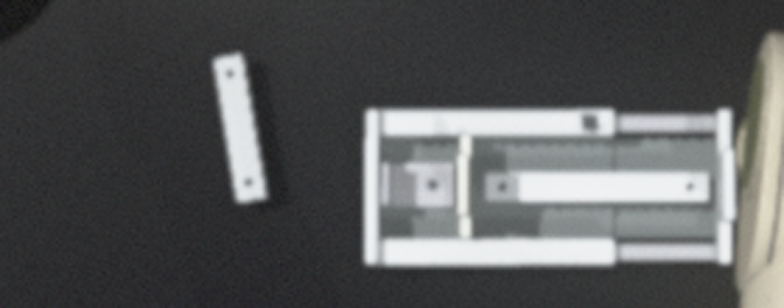

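The rail (487–708, 187) lies between the divider at column 464 and the end wall. The bracket is still in its own compartment at (432,185), and the short rail has not moved. I hand in.

```bash
python3 -c "
from workcell import manip
print(manip.hand_in())"
```

```text
the job is handed in; nothing more can be done
None
```

The job is handed in at about 21 s on the clock: the end is pulled out with the lock button up, the divider is at its bracket-side stop, the long rail lies flat lengthwise in its compartment, the bracket is in its own, and the arm touched nothing else.

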